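# Damp-check a plaster casting with the gauge rod

### The arm

A 7-joint arm with a two-finger parallel gripper is mounted at the origin on the work surface. World frame = base frame: x ahead of the robot, y to its left, z up, the work surface at z = 0. Lengths are in m, angles in rad, forces in N, time in s.
With the tool pointing down it reaches from about 0.425 to 0.925 m from the base axis. Payload 6.8 kg.
Tool frame: the origin (TCP) lies on the centre line of the jaws, within the pads' length; the fingertips stand 19 mm ahead of it and the grasp point (between the pads) is the TCP; z points along the fingers, y is the line along which they close (so a half turn about z gives the same grasp; the last joint's range is limited). The gripper opens to 85 mm and grips with 20 to 120 N. Pads are 22 mm wide; open, the fingers measure 114 mm over their backs; the gripper's body (76 mm by 85 mm) begins 54 mm behind the grasp point. The pads swing forward as they close: fully open they stand 13 mm farther back than shut.
Start: joints at [-1.254, 0.477, 0.022, 1.555, -0.011, 1.109, -0.083], TCP at [0.278, 0.615, 0.25] pointing down, gripper open.
Joint ranges: [-2.96, 2.96], [-0.34, 2.1], [-1.41, 1.46], [0.24, 2.44], [-1.37, 4.51], [0.17, 1.92], [-2.96, 2.96]. Speed limits (rad/s): [2.39, 2.39, 3.14, 3.14, 3.14, 3.14, 3.14].

### API

Orientations are given as a rotation vector (axis times angle).
In Python, from bench import r gives the robot as it stands. The module is installed in compiled form; this text tells all that it offers.
- The arm moves only by the tool arm_command, never from a script. Its argument "rows" is a list of rows, each an object of numbers: "fingers": the opening, from -1 (shut) to 1 (fully open); "x", "y", "z": the shift along the tool's x, y, z in m; "ax", "ay", "az": the turn, a rotation vector about the tool's x, y, z in degrees. In form: [{"fingers": .., "x": .., "y": .., "z": .., "ax": .., "ay": .., "az": ..}, ...]. A call has 1 to 10 rows; each row shifts and turns the commanded pose from where the row before left it, along the tool's axes as they then stand; what a row does not reach is not made up. A row lasts 1/12 s, in which the tool goes at most 41.7 mm and 7.16 degrees, less where a joint would pass 70% of its speed; a pose out of reach is approached as far as the arm can. A call is refused whole if a number of a shift passes 0.0417 or a number of a turn 7.16, either way. A call with a gripper value outside its range is refused whole. The fingers move at their own pace and stop on an object; "grip_force" is the grip in N (left out, the last holds). Time passes only in rows, so rows that do not move let the fingers close. It gives the time, the measured TCP pose, the force, the opening and the grip force at its end, in the units of the state.
- r.get_obs(): the state, without advancing time (a new reading comes with each control period).
- r.grab_frame(name): name is "scene" or "side" or "wrist"; returns a dict with "frame" (420x560x3 uint8, red, green, blue), "depth" (420x560 float32, m along the optical axis (not along the pixel's ray), 0 where there is no reading), "K" (3x3 intrinsics, pixels), "distortion" ([k1, k2, p1, p2, k3] as OpenCV has them; the pictures are not rectified), "world_from_camera" (4x4, takes a point from camera to world coordinates). Camera axes: x right, y down, z forward; pixel columns grow to the right and rows downward; lengths in m; the calibration is good to about 2 mm. A picture is of the moment at which its call begins.
- r.hand_in(): hands the job in; it is judged then, once.
The state is a dict: "clock": time; "joints": joint angles; "qvel": joint speeds; "tau": joint torques, N m; "tcp_pos": TCP position; "orientation": TCP orientation; "contact_force": force on the tool from outside, world axes, zero at the start; "moment": the same for the moment, N m; "grip_width": finger opening in m; "gripper_force": force on a finger pad.
Only numpy, scipy, OpenCV 4.12 (cv2) and the standard library are available. Lean on these libraries where they do the work, as an engineer would, in place of code of your own. Each camera call takes 0.05 s, during which the arm holds its last target. There are 200 camera calls.

### The job

Check how damp the plaster casting is: take the orange-handled gauge rod from its wooden rest, push it into the brass guide tube of the mould until its collar stops on the tube's mouth, then draw it right out again. Finish still holding the rod in the gripper, level and still, with its blue tip about six centimetres above the middle of the colour card for reading, touching nothing else. Leave the paper cup, the tub and the tub's lid where they stand.

Things in the scene. Friction and masses are not known exactly. Their poses are not given: they have to be found in the camera images.
- grip (a point): Middle of the gauge rod's orange handle, on its axis: grip here. x runs along the rod to the blue tip, z up as it lies, y across. Flat-sided handle 18 mm wide (y), 22 mm high (z), from 70 mm behind to 62 mm ahead; then a collar 36 mm across to 70 mm; then a shaft 10 mm thick to 180 mm, its last 22 mm blue. About 120 g (varies), loose; lies level in the rest, axis 60 mm above the table.
- collar (a point): Centre of the collar's front face (the face that stops on the tube), on the rod's axis, 70 mm ahead of the grip point. Axes as grip.
- tip (a point): The very end of the blue tip, on the rod's axis, 180 mm ahead of the grip point. Axes as grip.
- rest: Wooden rest, fixed: base 215 x 60 x 8 mm with two notched posts that cradle the rod from below: 58 mm behind the grip point (38 mm wide, 60 mm high) and 120 mm ahead of it (30 mm wide, 65 mm high), 10 mm thick along the rod. Origin on the table under the grip point; x toward the tip, z up. The rod lifts straight out.
- tube_mouth (a point): Centre of the brass guide tube's mouth, in the plane of its rim, 125 mm above the table. z points out along the tube, 20 degrees above level (the rod goes in along -z); y is level. Rim 38 mm outside, 30 mm inside, funnelling over 14 mm to a 16 mm bore; open and 125 mm long, so the 110 mm shaft goes fully in and the collar stops on the rim. Fixed.
- mould: Plywood mould box filled with white plaster, fixed: 170 mm deep, 160 mm wide, 140 mm high. Origin on the table, middle of the bottom edge of its front; x points level into the box, z up. The brass tube stands out of the front: its mouth is 45 mm in front of the origin, 125 mm up.
- card_middle (a point): Middle of the top face of the colour card: a white plate 70 x 90 x 6 mm with rows of blue patches, fixed flat on the table, this point 6 mm above the table. z up.
- cup: Takeaway cup with white lid, 84 mm across, 109 mm high, loose. Origin under its centre. To be left alone.
- tub: Closed tub, brown and white, 96 mm across, 110 mm high, loose. Origin under its centre. To be left alone.
- tub_lid: White round tub lid lying flat, 90 mm across, 12 mm high, loose. Origin under its centre. To be left alone.
Things that resemble listed ones, but are neither listed nor needed, are in the scene too. What is shaped like the part that bears card_middle but pink is not meant. Of the things that look like the rest, take the one that is farthest from the robot's base at the start.

How it is judged:
On the way, in this order (a step that is already met when the one before it is completed fails the run):
1. the rod is in the guide tube with its collar stopped on the mouth (within 4 mm) (z of collar in the frame of tube_mouth below 0.004 m and distance between collar and tube_mouth below 0.009 m and angle between the x axis of grip and the z axis of tube_mouth, either way round below 0.1 rad), for 0.2 s.
2. the rod is drawn right out of the tube (z of tip in the frame of tube_mouth above 0.01 m), for 0.1 s.
At the end, for the whole second after the job is handed in: The rod is held in the fingers and at rest, its axis level within 0.1 rad, its tip within 25 mm sideways of the card's middle and 30 to 100 mm above it; the rod touches neither mould, rest, cup, tub nor lid (horizontal distance between tip and card_middle below 0.025 m and z of tip in the frame of card_middle between 0.03 and 0.1 m and angle between grip's own x axis and vertical between 1.471 and 1.671 rad and contact force between the fingers and gauge above 2 N and linear speed of gauge below 0.02 m/s and angular speed of gauge below 0.15 rad/s and contact force between gauge and mould below 0.3 N and contact force between gauge and rest below 0.3 N and contact force between gauge and cup below 0.3 N and contact force between gauge and tub below 0.3 N and contact force between gauge and tub_lid below 0.3 N); the arm keeps its last pose, push and grip.
It fails at once if the cup is pushed more than 30 mm or tipped over (distance of cup from where it was at the start of the episode above 0.03 m or angle between cup's own z axis and vertical above 0.5 rad).
It fails at once if the tub is pushed more than 30 mm or tipped over (distance of tub from where it was at the start of the episode above 0.03 m or angle between tub's own z axis and vertical above 0.5 rad).
It fails at once if the tub's lid is pushed more than 30 mm or tipped over (distance of tub_lid from where it was at the start of the episode above 0.03 m or angle between tub_lid's own z axis and vertical above 0.5 rad).
It also fails if it takes over 48 s, if anything falls off the work surface, if the arm or the gripper's body presses on something with over 40 N, if the wrist force passes 120 N, or if a joint passes its speed limit or range.

## Working session

There is one attempt and no reset: what is moved stays moved. The work goes in short steps, Python scripts to look and compute and a tool call to move; the robot and the scene stay as the last step left them, time stands still between calls to the robot, and variables do not carry over. Pictures are saved under pics/ and viewed, at most 10 in all, crops included, and the job is handed in when it is done.

Besides the shell and the picture viewer there is one more tool, called after "Call:" by a JSON object that holds its "fn" and its "kwargs", one argument or row to a line. arm_command: Moves the arm, as the interface text tells. Its arguments: {"type":"object","properties":{"rows":{"type":"array"},"grip_force":{"type":"number"}},"required":["rows"]}

```bash
mkdir -p pics; cat > h.py <<'E'
import numpy as np, cv2, pickle
from bench import r
def snap(n,tag):
    f=r.grab_frame(n); pickle.dump(f,open(f'{tag}.pkl','wb')); cv2.imwrite(f'pics/{tag}.png',f['frame'][:,:,::-1]); return f
def load(tag): return pickle.load(open(f'{tag}.pkl','rb'))
def ray(f,u,v):
    p=cv2.undistortPoints(np.array([[[u,v]]],float),f['K'],np.array(f['distortion'],float))[0,0]
    T=f['world_from_camera']; return T[:3,3],T[:3,:3]@np.array([p[0],p[1],1.])
def pt(f,u,v):
    o,d=ray(f,u,v); z=f['depth'][int(round(v)),int(round(u))]; return o+d*z
def atz(f,u,v,z):
    o,d=ray(f,u,v); return o+d*(z-o[2])/d[2]
def cloud(f):
    h,w=f['depth'].shape; uu,vv=np.meshgrid(np.arange(w),np.arange(h))
    p=cv2.undistortPoints(np.stack([uu,vv],-1).reshape(-1,1,2).astype(float),f['K'],np.array(f['distortion'],float))[:,0]
    z=f['depth'].reshape(-1); P=np.c_[p*z[:,None],z]; T=f['world_from_camera']
    P=P@T[:3,:3].T+T[:3,3]; P[z==0]=np.nan; return P.reshape(h,w,3)
E
python3 - <<'E'
from h import *
a=snap('scene','scene0');b=snap('side','side0');c=snap('wrist','wrist0')
cv2.imwrite('pics/all0.png',cv2.resize(np.hstack([a['frame'],b['frame']])[:,:,::-1],(800,300)))
for f in(a,b,c): print(f['world_from_camera'].round(3).tolist(),f['K'].round(1).tolist())
print(r.get_obs())
E
```

```text
[[0.8, 0.352, -0.485, 1.044], [0.599, -0.443, 0.667, -0.834], [0.02, -0.825, -0.565, 0.659], [0.0, 0.0, 0.0, 1.0]] [[393.6, 0.0, 283.6], [0.0, 393.6, 210.1], [0.0, 0.0, 1.0]]
[[-0.988, -0.102, 0.12, 0.458], [-0.156, 0.729, -0.666, 0.439], [-0.02, -0.677, -0.736, 0.715], [0.0, 0.0, 0.0, 1.0]] [[383.8, 0.0, 273.6], [0.0, 383.8, 209.9], [0.0, 0.0, 1.0]]
[[0.412, 0.879, 0.239, 0.218], [0.911, -0.398, -0.11, 0.641], [-0.001, 0.263, -0.965, 0.373], [0.0, 0.0, 0.0, 1.0]] [[293.2, 0.0, 281.1], [0.0, 293.2, 207.5], [0.0, 0.0, 1.0]]
{'clock': 0.15, 'joints': array([-1.25410133,  0.47765187,  0.02233908,  1.55618107, -0.01151792,
        1.10930737, -0.08309312]), 'qvel': array([ 0.0010111 , -0.00198254, -0.00025693, -0.00264612, -0.0006009 ,
       -0.00067204, -0.00035133]), 'tau': array([ 2.71677105e-03, -5.96927047e+01,  1.61014806e+00, -2.81487930e+01,
        1.26500399e-02,  6.61616446e-03, -4.54008969e-06]), 'tcp_pos': array([0.27801288, 0.61463226, 0.24953923]), 'orientation': array([-6.62177525e-01, -3.07078797e+00,  2.20341580e-03]), 'contact_force': array([0.70403215, 0.766259  , 0.15665748]), 'moment': array([-0.03259273,  0.01903404,  0.0241294 ]), 'gripper_force': 0.0, 'grip_width': 0.08553019711275577}
```

View pics/scene0.png

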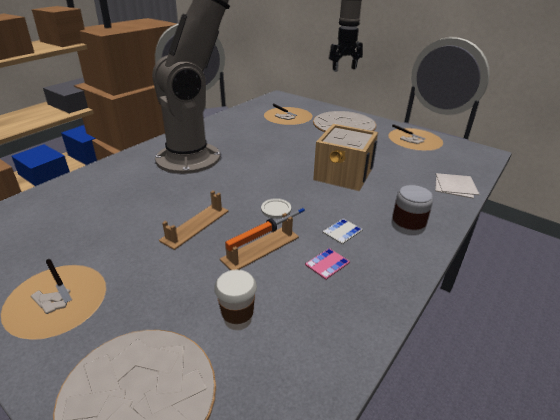

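View pics/side0.png

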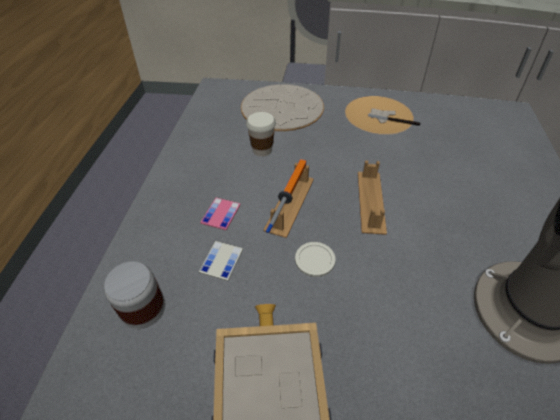

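The scene view shows the orange rod in the front rest (handle about 250,234, blue tip 302,211). There is an empty rest at (195,225), the white card at (343,231), a pink card at (328,262), and the mould with its brass mouth at (336,157). The side view shows the handle at (296,177), collar (285,197), tip (269,230), white card (221,260), pink card (220,213), tube (266,312) and empty rest (371,198).

The lookalikes are the empty rest and the pink card. I choose the rest that holds the rod (it is the farther one) and the white card.

```bash
python3 - <<'E'
from h import *
R={}
for t in('scene0','side0'):
    f=load(t);C=cloud(f);hsv=cv2.cvtColor(f['frame'],cv2.COLOR_RGB2HSV);H,S,V=cv2.split(hsv)
    X,Y,Z=C[...,0],C[...,1],C[...,2]
    box={'scene0':(200,190,320,270),'side0':(255,150,330,240)}[t]
    m=np.zeros(H.shape,bool);m[box[1]:box[3],box[0]:box[2]]=1
    o=m&(H<12)&(S>200)&(V>120)&(Z>.03)
    P=C[o];c=P.mean(0);u=np.linalg.svd(P-c)[2][0];s=(P-c)@u
    print(t,'orange n',o.sum(),'mean',c.round(4),'dir',u.round(3),'ext',np.percentile(s,[1,99]).round(3),'zmax',np.percentile(P[:,2],[50,98]).round(4))
    b=m&(H>100)&(H<130)&(S>120)&(Z>.03)
    Q=C[b];print(' blue n',b.sum(),Q.mean(0).round(4),Q.min(0).round(3),Q.max(0).round(3)) if b.any() else None
    # heights and cards
    pts={'scene0':dict(card=(343,231),restE=(195,225),tube=(336,157),lid=(276,208),cup=(236,282),tub=(413,195),mtop=(347,140)),'side0':dict(card=(221,260),restE=(371,200),tube=(266,309),lid=(315,258),cup=(261,122),tub=(132,282),mtop=(270,380))}[t]
    for k,(x,y) in pts.items(): print(' ',k,pt(f,x,y).round(4))
    # brass
    bb={'scene0':(322,145,350,172),'side0':(250,298,282,330)}[t]
    x0,y0,x1,y1=bb; crop=f['frame'][y0-15:y1+15,x0-25:x1+25,::-1]
    cv2.imwrite(f'{t}_tube.png',cv2.resize(crop,(400,400)));print(crop.shape)
    # mould top plane outline
    k=(Z>.125)&(Z<.155)&(abs(X-.6)<.6)&(abs(Y)<.5)
    n,l,st,_=cv2.connectedComponentsWithStats(k.astype('uint8'))
    i=1+np.argmax(st[1:,4]);P=C[l==i][:,:2].astype(np.float32);print(' mould rect',cv2.minAreaRect(P),np.median(C[l==i][:,2]),st[i])
cv2.imwrite('pics/tubes.png',np.hstack([cv2.imread('scene0_tube.png'),cv2.imread('side0_tube.png')]))
E
```

```text
scene0 orange n 177 mean [ 0.5302 -0.2734  0.0691] dir [-0.223 -0.975 -0.002] ext [-0.069  0.059] zmax [0.0691 0.0713]
 blue n 15 [ 0.5684 -0.1001  0.0617] [ 0.565 -0.108  0.059] [ 0.572 -0.091  0.064]
  card [ 0.6705 -0.0401  0.0038]
  restE [ 0.3353 -0.2748  0.0065]
  tube [0.5193 0.1601 0.1036]
  lid [ 0.4592 -0.0682  0.006 ]
  cup [ 0.6488 -0.4422  0.1106]
  tub [0.7994 0.0905 0.1076]
  mtop [0.5105 0.2407 0.1309]
(57, 78, 3)
 mould rect ((0.5063689947128296, 0.24911954998970032), (0.16293694078922272, 0.1778465211391449), 13.012297630310059) 0.1322883301819927 [ 316  124   62   32 1267]<stdin>:9: RuntimeWarning: Mean of empty slice.
  ret = um.true_divide(
Traceback (most recent call last):
IndexError: index -1 is out of bounds for axis 0 with size 0
```

```bash
python3 - <<'E'
from h import *
f=load('side0');C=cloud(f);hsv=cv2.cvtColor(f['frame'],cv2.COLOR_RGB2HSV);H,S,V=cv2.split(hsv);Z=C[...,2]
print(hsv[177,296],C[177,296],f['depth'][177,296])
m=np.zeros(H.shape,bool);m[150:242,255:330]=1
o=m&((H<14)|(H>176))&(S>180)&(V>110)
P=C[o];P=P[(P[:,2]>.04)];print(o.sum(),len(P))
# triangulate via axis rays: orange pixels to z=.065 plane
uv=np.argwhere(o)[:,::-1]
W=np.array([atz(f,*p,.066) for p in uv]);c=W.mean(0);u=np.linalg.svd(W-c)[2][0];s=(W-c)@u
print('orange@z',c.round(4),u.round(3),np.percentile(s,[1,99]).round(3),'depth z',np.nanmedian(P,0).round(4))
b=m&(H>100)&(H<130)&(S>120);print('blue',np.argwhere(b)[:,::-1].mean(0),np.nanmean(C[b],0).round(4))
uv=np.argwhere(b)[:,::-1]
W=np.array([atz(f,*p,.06) for p in uv]);print(W.min(0).round(3),W.max(0).round(3))
for k,(x,y) in dict(card=(221,260),restE=(371,200),tube=(266,309),lid=(315,258),cup=(261,122),tub=(132,282),mtop=(270,380)).items(): print(k,pt(f,x,y).round(4),[atz(f,x,y,h).round(3)[:2].tolist() for h in(.006,.11)])
k=(Z>.125)&(Z<.155)&(np.arange(420)[:,None]>300)
P=C[k][:,:2].astype(np.float32);print('mould',cv2.minAreaRect(P))
for t,(x0,y0,x1,y1) in dict(scene0=(311,132,361,182),side0=(240,290,290,340)).items():
    cv2.imwrite(t+'_t.png',cv2.resize(load(t)['frame'][y0:y1,x0:x1,::-1],(400,400),interpolation=cv2.INTER_CUBIC))
cv2.imwrite('pics/tubes.png',np.hstack([cv2.imread('scene0_t.png'),cv2.imread('side0_t.png')]))
E
```

```text
[ 14 221 188] [ 0.52535868 -0.25783407  0.07332363] 0.94474465
86 85
orange@z [ 0.5279 -0.2712  0.066 ] [-0.194 -0.981 -0.   ] [-0.06   0.062] depth z [ 0.5277 -0.2661  0.073 ]
blue [269.08 227.52] [ 0.5658 -0.0948  0.0658]
[ 0.561 -0.11   0.06 ] [ 0.572 -0.089  0.06 ]
card [ 0.6665 -0.0323  0.0093] [[0.667, -0.034], [0.637, 0.035]]
restE [ 0.3321 -0.2669  0.0101] [[0.331, -0.271], [0.35, -0.167]]
tube [0.5303 0.1385 0.1361] [[0.546, 0.071], [0.534, 0.125]]
lid [ 0.4587 -0.0636  0.0149] [[0.459, -0.07], [0.459, 0.005]]
cup [ 0.6417 -0.4251  0.1105] [[0.673, -0.575], [0.642, -0.426]]
tub [0.7883 0.1112 0.114 ] [[0.848, 0.052], [0.791, 0.109]]
mtop [0.5049 0.2523 0.134 ] [[0.515, 0.211], [0.507, 0.245]]
mould ((0.30303075909614563, 0.18597234785556793), (0.5912345051765442, 0.1841748207807541), 8.781155586242676)
```

View pics/tubes.png

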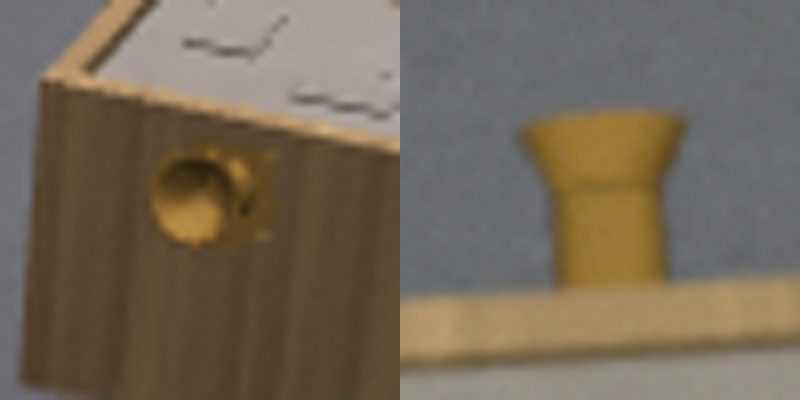

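The scene crop puts the mouth ellipse centre at about pixel (335.6,156.6). In the side crop the rim ends are at about (255.1,305.6) and (275.8,305.0). The rod height reads the same in both views, so I'm moving above it now.

Call:
{"fn": "arm_command", "kwargs": {
  "rows": [
    {"fingers": 1,"x": -0.0373,"y": -0.007,"az": 3},
    {"fingers": 1,"x": -0.0373,"y": -0.007,"az": 3},
    {"fingers": 1,"x": -0.0373,"y": -0.007,"az": 3},
    {"fingers": 1,"x": -0.0373,"y": -0.007,"az": 3},
    {"fingers": 1,"x": -0.0373,"y": -0.007,"az": 3},
    {"fingers": 1,"x": -0.0373,"y": -0.007,"az": 3},
    {"fingers": 1,"x": -0.0373,"y": -0.007,"az": 3},
    {"fingers": 1,"x": -0.0373,"y": -0.007,"az": 3},
    {"fingers": 1,"x": -0.0373,"y": -0.007,"az": 3},
    {"fingers": 1,"x": -0.0373,"y": -0.007,"az": 3}
  ]
}}

```text
validation failed for argument at $.ro...
```

Call:
{"fn": "arm_command", "kwargs": {
  "rows": [
    {"fingers": 1,"x": -0.0373,"y": -0.007,"az": 3},
    {"fingers": 1,"x": -0.0373,"y": -0.007,"az": 3},
    {"fingers": 1,"x": -0.0373,"y": -0.007,"az": 3},
    {"fingers": 1,"x": -0.0373,"y": -0.007,"az": 3},
    {"fingers": 1,"x": -0.0373,"y": -0.007,"az": 3},
    {"fingers": 1,"x": -0.0373,"y": -0.007,"az": 3},
    {"fingers": 1,"x": -0.0373,"y": -0.007,"az": 3},
    {"fingers": 1,"x": -0.0373,"y": -0.007,"az": 3},
    {"fingers": 1,"x": -0.0373,"y": -0.007,"az": 3},
    {"fingers": 1,"x": -0.0373,"y": -0.007,"az": 3}
  ]
}}

```text
validation failed for argument at $.ro...
```

Call:
{"fn": "arm_command", "kwargs": {
  "rows": [
    {"fingers": 1,"x": -0.0373,"y": -0.007,"az": 3},
    {"fingers": 1,"x": -0.0373,"y": -0.007,"az": 3},
    {"fingers": 1,"x": -0.0373,"y": -0.007,"az": 3},
    {"fingers": 1,"x": -0.0373,"y": -0.007,"az": 3},
    {"fingers": 1,"x": -0.0373,"y": -0.007,"az": 3},
    {"fingers": 1,"x": -0.0373,"y": -0.007,"az": 3},
    {"fingers": 1}
  ]
}}

```text
validation failed for argument at $.ro...
```

```bash
python3 - <<'E'
from h import *
from scipy.spatial.transform import Rotation as Ro
o=r.get_obs();R=Ro.from_rotvec(o['orientation']).as_matrix();print(o['clock'],o['tcp_pos'].round(4),R.round(3).tolist(),o['joints'].round(2))
snap('wrist','wrist1')
def tri(rs):
    A=0;b=0
    for p,d in rs:
        d=d/np.linalg.norm(d);M=np.eye(3)-np.outer(d,d);A=A+M;b=b+M@p
    x=np.linalg.solve(A,b);return x,[np.linalg.norm((np.eye(3)-np.outer(d,d)/(d@d))@(x-p)) for p,d in rs]
s,d=load('scene0'),load('side0')
print('mouth',tri([ray(s,335.1,156.1),ray(d,265,304.8)]))
print('card',tri([ray(s,343,231),ray(d,221,260)]))
print('rimends',atz(d,254.6,305.1,.125),atz(d,275.3,304.5,.125))
E
```

```text
0.15 [0.278  0.6146 0.2495] [[-0.911, 0.412, -0.001], [0.412, 0.911, -0.001], [-0.0, -0.001, -1.0]] [-1.25  0.48  0.02  1.56 -0.01  1.11 -0.08]
mouth (array([0.53455851, 0.12513055, 0.12510724]), [np.float64(0.00013113328972107368), np.float64(0.00013113328972084044)])
card (array([ 0.66895912, -0.03736477,  0.00149807]), [np.float64(0.0002021569796682957), np.float64(0.00020215697966827998)])
rimends [0.5522067  0.12832176 0.125     ] [0.51734248 0.12200099 0.125     ]
```

View pics/wrist1.png

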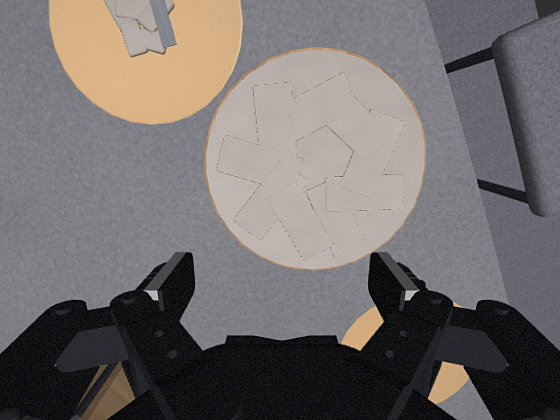

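The wrist picture shows only the plates at the start pose. The call was refused, probably because each row needs all seven fields. I'll send a full row.

Call:
{"fn": "arm_command", "kwargs": {
  "rows": [
    {"fingers": 1,"x": -0.0373,"y": -0.007,"z": 0,"ax": 0,"ay": 0,"az": 3},
    {"fingers": 1,"x": -0.0373,"y": -0.007,"z": 0,"ax": 0,"ay": 0,"az": 3},
    {"fingers": 1,"x": -0.0373,"y": -0.007,"z": 0,"ax": 0,"ay": 0,"az": 3},
    {"fingers": 1,"x": -0.0373,"y": -0.007,"z": 0,"ax": 0,"ay": 0,"az": 3},
    {"fingers": 1,"x": -0.0373,"y": -0.007,"z": 0,"ax": 0,"ay": 0,"az": 3},
    {"fingers": 1,"x": -0.0373,"y": -0.007,"z": 0,"ax": 0,"ay": 0,"az": 3},
    {"fingers": 1,"x": -0.0373,"y": -0.007,"z": 0,"ax": 0,"ay": 0,"az": 3},
    {"fingers": 1,"x": -0.0373,"y": -0.007,"z": 0,"ax": 0,"ay": 0,"az": 3},
    {"fingers": 1,"x": -0.0373,"y": -0.007,"z": 0,"ax": 0,"ay": 0,"az": 3},
    {"fingers": 1,"x": -0.0373,"y": -0.007,"z": 0,"ax": 0,"ay": 0,"az": 3}
  ]
}}

```text
clock: 1.03
tcp_pos: [0.5279, 0.3325, 0.2502]
orientation: [1.438, 2.793, 0.0]
contact_force: [0.1, 0.4, -0.6]
grip_width: 0.0853
gripper_force: 0.0
```

Call:
{"fn": "arm_command", "kwargs": {
  "rows": [
    {"fingers": 1,"x": -0.0373,"y": -0.007,"z": 0,"ax": 0,"ay": 0,"az": 3},
    {"fingers": 1,"x": -0.0373,"y": -0.007,"z": 0,"ax": 0,"ay": 0,"az": 3},
    {"fingers": 1,"x": -0.0373,"y": -0.007,"z": 0,"ax": 0,"ay": 0,"az": 3},
    {"fingers": 1,"x": -0.0373,"y": -0.007,"z": 0,"ax": 0,"ay": 0,"az": 3},
    {"fingers": 1,"x": -0.0373,"y": -0.007,"z": 0,"ax": 0,"ay": 0,"az": 3},
    {"fingers": 1,"x": -0.0373,"y": -0.007,"z": 0,"ax": 0,"ay": 0,"az": 3},
    {"fingers": 1,"x": -0.0373,"y": -0.007,"z": 0,"ax": 0,"ay": 0,"az": 3},
    {"fingers": 1,"x": -0.0373,"y": -0.007,"z": 0,"ax": 0,"ay": 0,"az": 3},
    {"fingers": 1,"x": -0.0373,"y": -0.007,"z": 0,"ax": 0,"ay": 0,"az": 3},
    {"fingers": 1,"x": -0.0373,"y": -0.007,"z": 0,"ax": 0,"ay": 0,"az": 3}
  ]
}}

```text
clock: 1.87
tcp_pos: [0.602, -0.0353, 0.2502]
orientation: [2.112, 2.326, 0.0]
contact_force: [0.6, 1.1, -1.1]
grip_width: 0.0858
gripper_force: 0.0
```

Call:
{"fn": "arm_command", "kwargs": {
  "rows": [
    {"fingers": 1,"x": -0.0373,"y": -0.007,"z": 0,"ax": 0,"ay": 0,"az": 3},
    {"fingers": 1,"x": -0.0373,"y": -0.007,"z": 0,"ax": 0,"ay": 0,"az": 3},
    {"fingers": 1,"x": -0.0373,"y": -0.007,"z": 0,"ax": 0,"ay": 0,"az": 3},
    {"fingers": 1,"x": -0.0373,"y": -0.007,"z": 0,"ax": 0,"ay": 0,"az": 3},
    {"fingers": 1,"x": 0,"y": 0,"z": 0,"ax": 0,"ay": 0,"az": 3},
    {"fingers": 1,"x": 0,"y": 0,"z": 0,"ax": 0,"ay": 0,"az": 3},
    {"fingers": 1,"x": 0,"y": 0,"z": 0,"ax": 0,"ay": 0,"az": 0}
  ]
}}

```text
clock: 2.45
tcp_pos: [0.5767, -0.1839, 0.2501]
orientation: [-2.451, -1.965, 0.0]
contact_force: [-0.3, 1.4, -0.8]
grip_width: 0.0851
gripper_force: 0.0
```

```bash
python3 - <<'E'
from h import *
from scipy.spatial.transform import Rotation as Ro
o=r.get_obs();R=Ro.from_rotvec(o['orientation']).as_matrix();print(o['clock'],o['tcp_pos'].round(4),R.round(3).tolist(),o['joints'].round(2))
snap('wrist','wrist2')
E
```

```text
2.45 [ 0.5767 -0.1839  0.2501] [[0.217, 0.976, -0.0], [0.976, -0.217, 0.0], [-0.0, -0.0, -1.0]] [-0.21  0.4   0.56  1.76 -0.24  1.05  0.21]
```

View pics/wrist2.png

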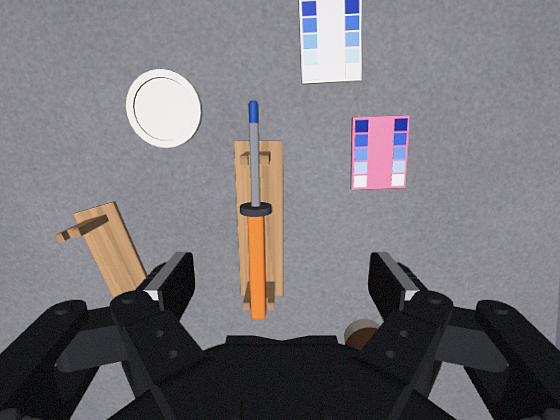

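The wrist view shows the rod running from its tip at (253,101), through the collar at (256,209), to the handle's rear end at (258,319). The white card's lower edge runs from (303,83) to (361,79), and the pink card is at (380,152).

```bash
cat >> h.py <<'E'
def wr(tag):
    f=load(tag);C=cloud(f);H,S,V=cv2.split(cv2.cvtColor(f['frame'],cv2.COLOR_RGB2HSV));return f,C,H,S,V
E
python3 - <<'E'
from h import *
f,C,H,S,V=wr('wrist2')
m=np.zeros(H.shape,bool);m[90:325,235:280]=1
o=m&(H<14)&(S>220)&(V>150)
P=C[o];print(o.sum(),'top z',np.nanpercentile(P[:,2],[5,50,95]).round(4))
uv=np.argwhere(o&(C[...,2]>.066))[:,::-1]
W=np.array([atz(f,*p,.071) for p in uv]);c=W.mean(0);u=np.linalg.svd(W-c)[2][0];u*=np.sign(u[1]);s=(W-c)@u
print('axis',c.round(4),u.round(4),np.percentile(s,[1,99]).round(4))
ends=np.percentile(s,[0.5,99.5]);g=c+u*(ends[0]+.070);print('grip from rear',g.round(4),'from front',(c+u*(ends[1]-.062)).round(4))
b=m&(H>100)&(H<130)&(S>150)&(V>60);uv=np.argwhere(b)[:,::-1];W=np.array([atz(f,*p,.063) for p in uv])
print('blue',W[:,1].min().round(4),'tip',W[W[:,1].argmax()].round(4),'meanz',np.nanmedian(C[b][:,2]))
print('tip pred',(g+.18*u).round(4))
print('rest post depth z', pt(f,240,157),pt(f,262,307))
E
```

```text
0 top z nan
  return np.nanmean(a, axis, out=out, keepdims=keepdims)
<stdin>:7: RuntimeWarning: Mean of empty slice.
  ret = ret.dtype.type(ret / rcount)
Traceback (most recent call last):
numpy.linalg.LinAlgError: 1-dimensional array given. Array must be at least two-dimensional
```

```bash
python3 - <<'E'
from h import *
f,C,H,S,V=wr('wrist2')
print(H[260,257],S[260,257],V[260,257],C[260,257],H[112,253],S[112,253],V[112,253])
m=np.zeros(H.shape,bool);m[90:325,235:280]=1
F=f['frame'].astype(int);o=m&(F[...,0]>170)&(F[...,0]-F[...,2]>150)
P=C[o];print(o.sum(),'top z',np.nanpercentile(P[:,2],[5,50,95]).round(4))
uv=np.argwhere(o)[:,::-1]
W=np.array([atz(f,*p,.071) for p in uv]);c=W.mean(0);u=np.linalg.svd(W-c)[2][0];u*=np.sign(u[1]);s=(W-c)@u
print('axis',c.round(4),u.round(4),np.percentile(s,[1,99]).round(4))
ends=np.percentile(s,[0.5,99.5]);g=c+u*(ends[0]+.070);print('grip from rear',g.round(4),'from front',(c+u*(ends[1]-.062)).round(4))
for y in (100,101,103): print('tip',atz(f,253,y,.061).round(4),pt(f,253,y+4).round(4))
print('tip pred',(g+.18*u).round(4))
E
```

```text
14 184 237 [ 0.53349812 -0.25456554  0.0704458 ] 110 177 207
1484 top z [0.07   0.0711 0.0723]
axis [ 0.5307 -0.2633  0.071 ] [0.2148 0.9767 0.    ] [-0.0655  0.0592]
grip from rear [ 0.5314 -0.2603  0.071 ] from front [ 0.5303 -0.2651  0.071 ]
tip [ 0.5697 -0.0868  0.061 ] [ 0.569  -0.0909  0.0652]
tip [ 0.5694 -0.0877  0.061 ] [ 0.5688 -0.0918  0.065 ]
tip [ 0.569  -0.0896  0.061 ] [ 0.5683 -0.0936  0.0646]
tip pred [ 0.57   -0.0845  0.071 ]
```

Rod measures out consistently: top z 0.071, grip about (0.531,-0.2635), tip prediction matches. Descending and grasping.

Call:
{"fn": "arm_command", "kwargs": {
  "rows": [
    {"fingers": 1,"x": -0.0292,"y": -0.0092,"z": 0,"ax": 0,"ay": 0,"az": 0},
    {"fingers": 1,"x": -0.0292,"y": -0.0092,"z": 0,"ax": 0,"ay": 0,"az": 0},
    {"fingers": 1,"x": -0.0292,"y": -0.0092,"z": 0,"ax": 0,"ay": 0,"az": 0},
    {"fingers": 1,"x": 0,"y": 0,"z": 0.035,"ax": 0,"ay": 0,"az": 0},
    {"fingers": 1,"x": 0,"y": 0,"z": 0.035,"ax": 0,"ay": 0,"az": 0},
    {"fingers": 1,"x": 0,"y": 0,"z": 0.035,"ax": 0,"ay": 0,"az": 0},
    {"fingers": 1,"x": 0,"y": 0,"z": 0.035,"ax": 0,"ay": 0,"az": 0},
    {"fingers": 1,"x": 0,"y": 0,"z": 0.03,"ax": 0,"ay": 0,"az": 0},
    {"fingers": 1,"x": 0,"y": 0,"z": 0.02,"ax": 0,"ay": 0,"az": 0},
    {"fingers": 1,"x": 0,"y": 0,"z": 0,"ax": 0,"ay": 0,"az": 0}
  ]
}}

```text
clock: 3.33
tcp_pos: [0.529, -0.2603, 0.056]
orientation: [-2.439, -1.97, 0.006]
contact_force: [0.6, 0.5, -0.4]
grip_width: 0.0855
gripper_force: 0.0
```

Call:
{"fn": "arm_command", "kwargs": {
  "rows": [
    {"fingers": -1,"x": 0,"y": 0,"z": 0,"ax": 0,"ay": 0,"az": 0},
    {"fingers": -1,"x": 0,"y": 0,"z": 0,"ax": 0,"ay": 0,"az": 0},
    {"fingers": -1,"x": 0,"y": 0,"z": 0,"ax": 0,"ay": 0,"az": 0},
    {"fingers": -1,"x": 0,"y": 0,"z": 0,"ax": 0,"ay": 0,"az": 0},
    {"fingers": -1,"x": 0,"y": 0,"z": 0,"ax": 0,"ay": 0,"az": 0},
    {"fingers": -1,"x": 0,"y": 0,"z": 0,"ax": 0,"ay": 0,"az": 0},
    {"fingers": -1,"x": 0,"y": 0,"z": 0,"ax": 0,"ay": 0,"az": 0},
    {"fingers": -1,"x": 0,"y": 0,"z": 0,"ax": 0,"ay": 0,"az": 0}
  ],
  "grip_force": 70
}}

```text
clock: 4.0
tcp_pos: [0.532, -0.2628, 0.0615]
orientation: [2.447, 1.969, 0.002]
contact_force: [-1.6, 0.9, 5.7]
grip_width: 0.0165
gripper_force: 69.1
```

Call:
{"fn": "arm_command", "kwargs": {
  "rows": [
    {"fingers": -1,"x": 0,"y": 0,"z": -0.01,"ax": 0,"ay": 0,"az": 0},
    {"fingers": -1,"x": 0,"y": 0,"z": -0.02,"ax": 0,"ay": 0,"az": 0},
    {"fingers": -1,"x": 0,"y": 0,"z": -0.03,"ax": 0,"ay": 0,"az": 0},
    {"fingers": -1,"x": 0,"y": 0,"z": -0.03,"ax": 0,"ay": 0,"az": 0},
    {"fingers": -1,"x": 0,"y": 0,"z": -0.03,"ax": 0,"ay": 0,"az": 0},
    {"fingers": -1,"x": 0,"y": 0,"z": -0.03,"ax": 0,"ay": 0,"az": 0},
    {"fingers": -1,"x": 0,"y": 0,"z": -0.02,"ax": 0,"ay": 0,"az": 0},
    {"fingers": -1,"x": 0,"y": 0,"z": -0.01,"ax": 0,"ay": 0,"az": 0},
    {"fingers": -1,"x": 0,"y": 0,"z": 0,"ax": 0,"ay": 0,"az": 0},
    {"fingers": -1,"x": 0,"y": 0,"z": 0,"ax": 0,"ay": 0,"az": 0}
  ]
}}

```text
clock: 4.83
tcp_pos: [0.5311, -0.2624, 0.2399]
orientation: [-2.447, -1.97, -0.0]
contact_force: [-0.5, 0.9, -2.4]
grip_width: 0.0167
gripper_force: 68.5
```

```bash
python3 - <<'E'
from h import *
from scipy.spatial.transform import Rotation as Ro
o=r.get_obs();R=Ro.from_rotvec(o['orientation']).as_matrix();print(o['clock'],o['tcp_pos'].round(4),R.round(4).tolist(),o['grip_width'])
f=snap('wrist','wrist3');s=snap('scene','scene3');d=snap('side','side3')
# mouth axis from depth: mould front/top in scene cloud
C=cloud(load('scene0'))
top=C[(C[...,2]>.136)&(C[...,2]<.15)&(abs(C[...,0]-.5)<.15)&(abs(C[...,1]-.25)<.15)]
# front face points
k=(C[...,2]>.02)&(C[...,2]<.1)&(abs(C[...,0]-.52)<.1)&(abs(C[...,1]-.17)<.05)
P=C[k];print(len(P))
import itertools
best=None;rng=np.random.default_rng(0)
for _ in range(300):
    a=P[rng.choice(len(P),2,False)][:,:2];t=a[1]-a[0];L=np.linalg.norm(t)
    if L<.06: continue
    n=np.array([-t[1],t[0]])/L;q=abs((P[:,:2]-a[0])@n)<.004
    if best is None or q.sum()>best.sum(): best=q
Q=P[best][:,:2];c=Q.mean(0);t=np.linalg.svd(Q-c)[2][0];t*=np.sign(t[0])
e=(Q-c)@t;e=np.percentile(e,[.5,99.5]);print(best.sum(),'front dir',t,np.degrees(np.arctan2(t[1],t[0])),'ends',c+t*e[0],c+t*e[1],'mid',c+t*e.mean(),np.diff(e))
cv2.imwrite('pics/m3.png',np.hstack([cv2.resize(f['frame'][:330,120:450,::-1],(400,400)),cv2.resize(d['frame'][120:330,180:390,::-1],(400,400))]))
E
```

```text
4.8333 [ 0.5311 -0.2624  0.2399] [[0.2135, 0.9769, -0.0001], [0.9769, -0.2135, 0.0004], [0.0004, -0.0002, -1.0]] 0.01673539981447242
1110
954 front dir [0.97555596 0.21975116] 12.694417808574414 ends [0.44746422 0.15119136] [0.60256708 0.18612942] mid [0.52501565 0.16866039] [0.1589892]
```

View pics/m3.png

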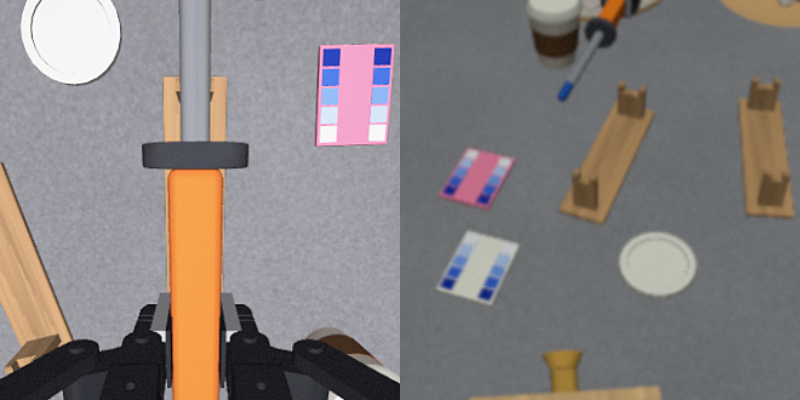

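The wrist crop shows the rod squarely in the fingers. The side crop puts the blue tip at about (265,171) in the full frame. Next I'll triangulate the tip to get the held rod's pitch.

```bash
python3 - <<'E'
from h import *
def tri(rs):
    A=0;b=0
    for p,d in rs:
        d=d/np.linalg.norm(d);M=np.eye(3)-np.outer(d,d);A=A+M;b=b+M@p
    x=np.linalg.solve(A,b);return x.round(4),[round(float(np.linalg.norm((np.eye(3)-np.outer(d,d)/(d@d))@(x-p))),4) for p,d in rs]
rs=[]
for t in('wrist3','side3','scene3'):
    f,C,H,S,V=wr(t); Z=C[...,2]
    b=(H>103)&(H<125)&(S>130)&(V>50)&(Z>.2)&(Z<.28)&(abs(C[...,0]-.56)<.06)&(abs(C[...,1]+.1)<.06)
    uv=np.argwhere(b)[:,::-1]
    if len(uv)==0: print(t,'none');continue
    m=uv.mean(0); W=C[b]; print(t,len(uv),m,uv.min(0),uv.max(0),np.nanmean(W,0).round(4)); rs.append(ray(f,*m))
print('blue centre',tri(rs))
f,C,*_=wr('wrist3')
# collar / shaft depths along rod in wrist
R=np.array([[.2135,.9769],[.9769,-.2135]]);T=np.array([.5311,-.2624])
X=(C[...,:2]-T)@R; sh=(C[...,2]>.2)&(abs(X[...,1])<.004)
for lo,hi in((.03,.045),(.045,.06),(.08,.095),(.1,.12),(.12,.14),(.14,.16)):
    q=sh&(X[...,0]>lo)&(X[...,0]<hi); print(lo,q.sum(),np.nanmedian(C[q][:,2]).round(4) if q.any() else None)
q=(C[...,2]>.2)&(X[...,0]>.08)&(X[...,0]<.15)&(abs(X[...,1])<.02);P=X[q];print('shaft line y vs x',np.polyfit(P[:,0],P[:,1],1))
E
```

```text
wrist3 none
side3 39 [266.30769231 167.30769231] [263 163] [270 172] [ 0.5657 -0.0933  0.2424]
scene3 19 [304.52631579 150.26315789] [302 149] [307 152] [ 0.5685 -0.0994  0.2389]
blue centre (array([ 0.567 , -0.0979,  0.238 ]), [0.0004, 0.0004])
0.03 718 0.2496
0.045 792 0.2496
0.08 875 0.243
0.1 748 0.243
0.12 0 None
0.14 0 None
shaft line y vs x [-0.00560682  0.00085696]
```

The rod is level in the grip to within about 1 mm. The mouth is at (0.535,0.125,0.125) by both triangulation and the mould front, which lies at 12.7°. Going to the pre-insertion pose with the tip 30 mm outside the mouth.

Call:
{"fn": "arm_command", "kwargs": {
  "rows": [
    {"fingers": -1,"x": 0.0336,"y": 0.0006,"z": 0.007,"ax": 0,"ay": 0,"az": 0},
    {"fingers": -1,"x": 0.0336,"y": 0.0006,"z": 0.007,"ax": 0,"ay": 0,"az": 0},
    {"fingers": -1,"x": 0.0336,"y": 0.0006,"z": 0.007,"ax": 0,"ay": 0,"az": 0},
    {"fingers": -1,"x": 0.0336,"y": 0.0006,"z": 0.007,"ax": 0,"ay": 0,"az": 0},
    {"fingers": -1,"x": 0.0336,"y": 0.0006,"z": 0.007,"ax": 0,"ay": 0,"az": 0},
    {"fingers": -1,"x": 0.0336,"y": 0.0006,"z": 0.007,"ax": 0,"ay": 0,"az": 0},
    {"fingers": -1,"x": 0,"y": 0,"z": 0,"ax": 0,"ay": 0,"az": -6.25},
    {"fingers": -1,"x": 0,"y": 0,"z": 0,"ax": 0,"ay": 0,"az": -6.25},
    {"fingers": -1,"x": 0,"y": 0,"z": 0,"ax": 0,"ay": 0,"az": -6.25},
    {"fingers": -1,"x": 0,"y": 0,"z": 0,"ax": 0,"ay": 0,"az": -6.25}
  ]
}}

```text
clock: 5.82
tcp_pos: [0.5771, -0.0662, 0.1966]
orientation: [-1.954, -2.457, 0.003]
contact_force: [-0.4, -1.3, -1.5]
grip_width: 0.0169
gripper_force: 68.5
```

Call:
{"fn": "arm_command", "kwargs": {
  "rows": [
    {"fingers": -1,"x": 0,"y": 0,"z": 0,"ax": 0,"ay": -5,"az": 0},
    {"fingers": -1,"x": 0,"y": 0,"z": 0,"ax": 0,"ay": -5,"az": 0},
    {"fingers": -1,"x": 0,"y": 0,"z": 0,"ax": 0,"ay": -5,"az": 0},
    {"fingers": -1,"x": 0,"y": 0,"z": 0,"ax": 0,"ay": -5,"az": 0},
    {"fingers": -1,"x": 0,"y": 0,"z": 0,"ax": 0,"ay": 0,"az": 0},
    {"fingers": -1,"x": 0,"y": 0,"z": 0,"ax": 0,"ay": 0,"az": 0},
    {"fingers": -1,"x": 0,"y": 0,"z": 0,"ax": 0,"ay": 0,"az": 0}
  ]
}}

```text
clock: 6.4
tcp_pos: [0.5776, -0.0673, 0.1979]
orientation: [1.784, 2.228, -0.315]
contact_force: [0.1, 0.1, -1.2]
grip_width: 0.017
gripper_force: 68.5
```

```bash
cat >> h.py <<'E'
from scipy.spatial.transform import Rotation as Ro
M=np.array([.5348,.125,.125]);c,s=np.cos(np.radians(20)),np.sin(np.radians(20));A=np.array([-.2198*c,.9756*c,-s])
Rt=np.c_[A,[.9756,.2198,0],np.cross(A,[.9756,.2198,0])]
def status():
    o=r.get_obs();R=Ro.from_rotvec(o['orientation']).as_matrix();p=o['tcp_pos']
    e=Rt.T@(p+R@np.array([.069,0,.0015])-M)
    print(o['clock'],p.round(4),'collar in mouth axes (along,side,down) mm',(e*1000).round(1),'turn err tool deg',np.degrees(Ro.from_matrix(R.T@Rt).as_rotvec()).round(2),o['contact_force'].round(1),o['grip_width'],o['joints'].round(2));return R
E
python3 - <<'E'
from h import *
status()
d=snap('side','side4');e=snap('scene','scene4')
cv2.imwrite('pics/m4.png',np.hstack([cv2.resize(e['frame'][110:210,280:380,::-1],(400,400),interpolation=cv2.INTER_CUBIC),cv2.resize(d['frame'][230:340,210:320,::-1],(400,400),interpolation=cv2.INTER_CUBIC)]))
E
```

```text
6.4 [ 0.5776 -0.0673  0.1979] collar in mouth axes (along,side,down) mm [-141.    -0.4    0.3] turn err tool deg [-0.1  -0.09 -0.06] [ 0.1  0.1 -1.2] 0.017038695382150217 [-0.63  0.41  0.58  1.94  0.17  0.82  0.01]
```

View pics/m4.png

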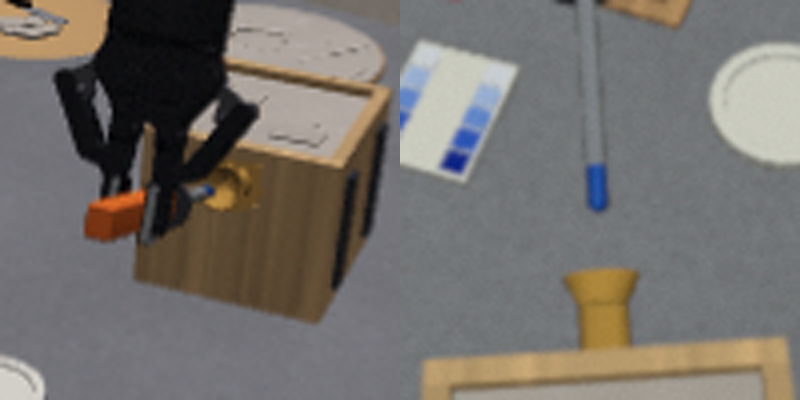

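The crops show the tip in line with the mouth: extended in the side view, the shaft meets the rim's centre at about (602,275). Inserting.

Call:
{"fn": "arm_command", "kwargs": {
  "rows": [
    {"fingers": -1,"x": 0.015,"y": 0,"z": 0,"ax": 0,"ay": 0,"az": 0},
    {"fingers": -1,"x": 0.015,"y": 0,"z": 0,"ax": 0,"ay": 0,"az": 0},
    {"fingers": -1,"x": 0.01,"y": 0,"z": 0,"ax": 0,"ay": 0,"az": 0},
    {"fingers": -1,"x": 0.01,"y": 0,"z": 0,"ax": 0,"ay": 0,"az": 0},
    {"fingers": -1,"x": 0.01,"y": 0,"z": 0,"ax": 0,"ay": 0,"az": 0},
    {"fingers": -1,"x": 0.01,"y": 0,"z": 0,"ax": 0,"ay": 0,"az": 0},
    {"fingers": -1,"x": 0,"y": 0,"z": 0,"ax": 0,"ay": 0,"az": 0}
  ]
}}

```text
clock: 7.08
tcp_pos: [0.5632, -0.0001, 0.1735]
orientation: [1.78, 2.23, -0.314]
contact_force: [0.3, 1.1, -1.2]
grip_width: 0.017
gripper_force: 68.5
```

```bash
python3 -c "
from h import *
status()"
```

```text
7.0833 [ 5.632e-01 -1.000e-04  1.735e-01] collar in mouth axes (along,side,down) mm [-68.1   0.   -0.3] turn err tool deg [-0.01 -0.06  0.12] [ 0.3  1.1 -1.2] 0.017036598492636466 [-0.74  0.43  0.56  1.97  0.17  0.8  -0.12]
```

Call:
{"fn": "arm_command", "kwargs": {
  "rows": [
    {"fingers": -1,"x": 0.012,"y": 0,"z": 0,"ax": 0,"ay": 0,"az": 0},
    {"fingers": -1,"x": 0.012,"y": 0,"z": 0,"ax": 0,"ay": 0,"az": 0},
    {"fingers": -1,"x": 0.012,"y": 0,"z": 0,"ax": 0,"ay": 0,"az": 0},
    {"fingers": -1,"x": 0.012,"y": 0,"z": 0,"ax": 0,"ay": 0,"az": 0},
    {"fingers": -1,"x": 0.01,"y": 0,"z": 0,"ax": 0,"ay": 0,"az": 0},
    {"fingers": -1,"x": 0.005,"y": 0,"z": 0,"ax": 0,"ay": 0,"az": 0},
    {"fingers": -1,"x": 0,"y": 0,"z": 0,"ax": 0,"ay": 0,"az": 0}
  ]
}}

```text
clock: 7.67
tcp_pos: [0.5502, 0.0573, 0.1521]
orientation: [1.779, 2.23, -0.315]
contact_force: [-0.5, -0.2, -1.2]
grip_width: 0.0168
gripper_force: 68.5
```

```bash
python3 -c "
from h import *
status()"
```

```text
7.6667 [0.5502 0.0573 0.1521] collar in mouth axes (along,side,down) mm [-5.6 -0.  -0.3] turn err tool deg [-0.01 -0.01  0.13] [-0.5 -0.2 -1.2] 0.016755956193953175 [-0.83  0.47  0.54  1.99  0.16  0.79 -0.22]
```

Clean so far. Now pressing gently to the stop in 2 mm steps.

Call:
{"fn": "arm_command", "kwargs": {
  "rows": [
    {"fingers": -1,"x": 0.002,"y": 0,"z": 0,"ax": 0,"ay": 0,"az": 0},
    {"fingers": -1,"x": 0.002,"y": 0,"z": 0,"ax": 0,"ay": 0,"az": 0},
    {"fingers": -1,"x": 0.002,"y": 0,"z": 0,"ax": 0,"ay": 0,"az": 0},
    {"fingers": -1,"x": 0,"y": 0,"z": 0,"ax": 0,"ay": 0,"az": 0},
    {"fingers": -1,"x": 0,"y": 0,"z": 0,"ax": 0,"ay": 0,"az": 0}
  ]
}}

```text
clock: 8.08
tcp_pos: [0.5494, 0.0607, 0.1509]
orientation: [1.783, 2.227, -0.314]
contact_force: [0.7, -0.6, -1.2]
grip_width: 0.0168
gripper_force: 68.5
```

```bash
python3 -c "
from h import *
status()"
```

```text
8.0833 [0.5494 0.0607 0.1509] collar in mouth axes (along,side,down) mm [-1.8  0.2 -0.2] turn err tool deg [-0.01 -0.   -0.06] [ 0.7 -0.6 -1.2] 0.016809730262456957 [-0.84  0.47  0.54  1.99  0.16  0.79 -0.23]
```

Call:
{"fn": "arm_command", "kwargs": {
  "rows": [
    {"fingers": -1,"x": 0.001,"y": 0,"z": 0,"ax": 0,"ay": 0,"az": 0},
    {"fingers": -1,"x": 0.001,"y": 0,"z": 0,"ax": 0,"ay": 0,"az": 0},
    {"fingers": -1,"x": 0.001,"y": 0,"z": 0,"ax": 0,"ay": 0,"az": 0},
    {"fingers": -1,"x": 0,"y": 0,"z": 0,"ax": 0,"ay": 0,"az": 0},
    {"fingers": -1,"x": 0,"y": 0,"z": 0,"ax": 0,"ay": 0,"az": 0},
    {"fingers": -1,"x": 0,"y": 0,"z": 0,"ax": 0,"ay": 0,"az": 0}
  ]
}}

```text
clock: 8.58
tcp_pos: [0.549, 0.0616, 0.1504]
orientation: [1.784, 2.224, -0.316]
contact_force: [-0.1, -4.7, 2.8]
grip_width: 0.0172
gripper_force: 68.9
```

```bash
python3 -c "
from h import *
status()"
```

```text
8.5833 [0.549  0.0616 0.1504] collar in mouth axes (along,side,down) mm [-0.7  0.1 -0. ] turn err tool deg [-0.05  0.11 -0.16] [-0.1 -4.7  2.8] 0.017232417010492832 [-0.84  0.47  0.54  1.99  0.16  0.79 -0.23]
```

Call:
{"fn": "arm_command", "kwargs": {
  "rows": [
    {"fingers": -1,"x": 0.001,"y": 0,"z": 0,"ax": 0,"ay": 0,"az": 0},
    {"fingers": -1,"x": 0.001,"y": 0,"z": 0,"ax": 0,"ay": 0,"az": 0},
    {"fingers": -1,"x": 0,"y": 0,"z": 0,"ax": 0,"ay": 0,"az": 0},
    {"fingers": -1,"x": 0,"y": 0,"z": 0,"ax": 0,"ay": 0,"az": 0},
    {"fingers": -1,"x": 0,"y": 0,"z": 0,"ax": 0,"ay": 0,"az": 0},
    {"fingers": -1,"x": 0,"y": 0,"z": 0,"ax": 0,"ay": 0,"az": 0}
  ]
}}

```text
clock: 9.08
tcp_pos: [0.5489, 0.0617, 0.1504]
orientation: [1.785, 2.221, -0.318]
contact_force: [0.2, -9.5, 6.0]
grip_width: 0.0165
gripper_force: 69.2
```

```bash
python3 - <<'E'
from h import *
status()
d=snap('side','side5')
e=snap('scene','scene5')
cv2.imwrite('pics/m5.png',np.hstack([cv2.resize(e['frame'][110:210,280:380,::-1],(400,400),interpolation=cv2.INTER_CUBIC),cv2.resize(d['frame'][260:340,230:310,::-1],(400,400),interpolation=cv2.INTER_CUBIC)]))
E
```

```text
9.0833 [0.5489 0.0617 0.1504] collar in mouth axes (along,side,down) mm [-0.7  0.2  0.1] turn err tool deg [-0.08  0.22 -0.25] [ 0.2 -9.5  6. ] 0.0165147535785728 [-0.84  0.47  0.55  1.99  0.16  0.79 -0.24]
```

View pics/m5.png

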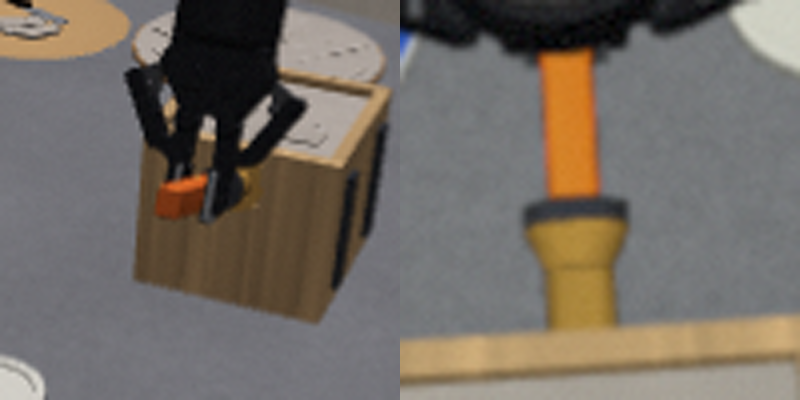

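The side crop shows the collar flush on the brass rim, at about (577,212) in the crop. The TCP has stopped while force rises to about 11 N, so it is seated. Withdrawing.

Call:
{"fn": "arm_command", "kwargs": {
  "rows": [
    {"fingers": -1,"x": -0.005,"y": 0,"z": 0,"ax": 0,"ay": 0,"az": 0},
    {"fingers": -1,"x": -0.01,"y": 0,"z": 0,"ax": 0,"ay": 0,"az": 0},
    {"fingers": -1,"x": -0.02,"y": 0,"z": 0,"ax": 0,"ay": 0,"az": 0},
    {"fingers": -1,"x": -0.025,"y": 0,"z": 0,"ax": 0,"ay": 0,"az": 0},
    {"fingers": -1,"x": -0.025,"y": 0,"z": 0,"ax": 0,"ay": 0,"az": 0},
    {"fingers": -1,"x": -0.025,"y": 0,"z": 0,"ax": 0,"ay": 0,"az": 0},
    {"fingers": -1,"x": -0.025,"y": 0,"z": 0,"ax": 0,"ay": 0,"az": 0},
    {"fingers": -1,"x": -0.02,"y": 0,"z": 0,"ax": 0,"ay": 0,"az": 0},
    {"fingers": -1,"x": 0,"y": 0,"z": 0,"ax": 0,"ay": 0,"az": 0},
    {"fingers": -1,"x": 0,"y": 0,"z": 0,"ax": 0,"ay": 0,"az": 0}
  ]
}}

```text
clock: 10.02
tcp_pos: [0.5802, -0.078, 0.2025]
orientation: [1.785, 2.224, -0.313]
contact_force: [-0.3, -0.0, -1.5]
grip_width: 0.0169
gripper_force: 68.5
```

```bash
python3 - <<'E'
from h import *
R=status();print(R.round(3).tolist())
f=load('side0');F=f['frame'].astype(int)
# white card: bright/blue region box
x0,y0,x1,y1=195,236,248,284
sub=F[y0:y1,x0:x1];k=((sub.min(2)>130)|((sub[...,2]-sub[...,0])>40)).astype('uint8')
n,l,st,ce=cv2.connectedComponentsWithStats(cv2.morphologyEx(k,cv2.MORPH_CLOSE,np.ones((5,5),np.uint8)))
i=1+np.argmax(st[1:,4]);uv=np.argwhere(l==i)[:,::-1]+[x0,y0]
W=np.array([atz(f,*p,.006)[:2] for p in uv]).astype(np.float32);print('card',st[i],cv2.minAreaRect(W))
E
```

```text
10.0167 [ 0.5802 -0.078   0.2025] collar in mouth axes (along,side,down) mm [-1.53e+02 -1.00e-01 -2.00e-01] turn err tool deg [-0.01 -0.02 -0.2 ] [-0.3 -0.  -1.5] 0.016910131928748677 [-0.61  0.41  0.58  1.93  0.17  0.82  0.03]
[[-0.203, 0.976, 0.075], [0.918, 0.217, -0.333], [-0.342, 0.001, -0.94]]
card [   4    5   43   39 1017] ((0.6686352491378784, -0.03655492886900902), (0.09096523374319077, 0.07063417136669159), 80.49686431884766)
```

Call:
{"fn": "arm_command", "kwargs": {
  "rows": [
    {"fingers": -1,"x": 0,"y": 0,"z": 0,"ax": 0,"ay": 5,"az": 0},
    {"fingers": -1,"x": 0,"y": 0,"z": 0,"ax": 0,"ay": 5,"az": 0},
    {"fingers": -1,"x": 0,"y": 0,"z": 0,"ax": 0,"ay": 5,"az": 0},
    {"fingers": -1,"x": 0,"y": 0,"z": 0,"ax": 0,"ay": 5,"az": 0},
    {"fingers": -1,"x": -0.0263,"y": 0.0159,"z": 0,"ax": 0,"ay": 0,"az": 0},
    {"fingers": -1,"x": -0.0263,"y": 0.0159,"z": 0,"ax": 0,"ay": 0,"az": 0},
    {"fingers": -1,"x": -0.0263,"y": 0.0159,"z": 0,"ax": 0,"ay": 0,"az": 0},
    {"fingers": -1,"x": -0.0263,"y": 0.0159,"z": 0,"ax": 0,"ay": 0,"az": 0},
    {"fingers": -1,"x": -0.0263,"y": 0.0159,"z": 0,"ax": 0,"ay": 0,"az": 0},
    {"fingers": -1,"x": -0.0263,"y": 0.0159,"z": 0,"ax": 0,"ay": 0,"az": 0}
  ]
}}

```text
clock: 10.85
tcp_pos: [0.7089, -0.2087, 0.2009]
orientation: [-1.959, -2.454, -0.001]
contact_force: [0.9, -0.1, -1.5]
grip_width: 0.017
gripper_force: 68.6
```

Call:
{"fn": "arm_command", "kwargs": {
  "rows": [
    {"fingers": -1,"x": 0,"y": 0,"z": 0.02,"ax": 0,"ay": 0,"az": 0},
    {"fingers": -1,"x": 0,"y": 0,"z": 0.03,"ax": 0,"ay": 0,"az": 0},
    {"fingers": -1,"x": 0,"y": 0,"z": 0.03,"ax": 0,"ay": 0,"az": 0},
    {"fingers": -1,"x": 0,"y": 0,"z": 0.03,"ax": 0,"ay": 0,"az": 0},
    {"fingers": -1,"x": 0,"y": 0,"z": 0.015,"ax": 0,"ay": 0,"az": 0},
    {"fingers": -1,"x": 0,"y": 0,"z": 0.01,"ax": 0,"ay": 0,"az": 0},
    {"fingers": -1,"x": 0,"y": 0,"z": 0,"ax": 0,"ay": 0,"az": 0},
    {"fingers": -1,"x": 0,"y": 0,"z": 0,"ax": 0,"ay": 0,"az": 0},
    {"fingers": -1,"x": 0,"y": 0,"z": 0,"ax": 0,"ay": 0,"az": 0},
    {"fingers": -1,"x": 0,"y": 0,"z": 0,"ax": 0,"ay": 0,"az": 0}
  ]
}}

```text
clock: 11.68
tcp_pos: [0.7092, -0.2101, 0.0693]
orientation: [1.961, 2.45, 0.002]
contact_force: [0.2, -0.1, -0.9]
grip_width: 0.0167
gripper_force: 68.8
```

```bash
python3 - <<'E'
from h import *
R=status();p=r.get_obs()['tcp_pos'];print('tip',(p+R@[.179,0,.0015]).round(4),'target .6686 -.0366 .066; pitch',R[2,0].round(4),r.get_obs()['qvel'].round(3))
d=snap('side','side6');e=snap('scene','scene6')
cv2.imwrite('pics/m6.png',np.hstack([cv2.resize(e['frame'][170:320,230:380,::-1],(400,400)),cv2.resize(d['frame'][130:300,140:310,::-1],(400,400))]))
E
```

```text
11.6833 [ 0.7092 -0.2101  0.0693] collar in mouth axes (along,side,down) mm [-258.8   96.5  155.2] turn err tool deg [  0.17 -19.91  -0.07] [ 0.2 -0.1 -0.9] 0.016705473768913327 [-0.02  0.79  0.36  1.53 -0.33  0.88  0.67]
tip [ 0.67   -0.0355  0.0675] target .6686 -.0366 .066; pitch -0.0015 [ 0.002  0.002 -0.003  0.006  0.001 -0.     0.001]
```

View pics/m6.png

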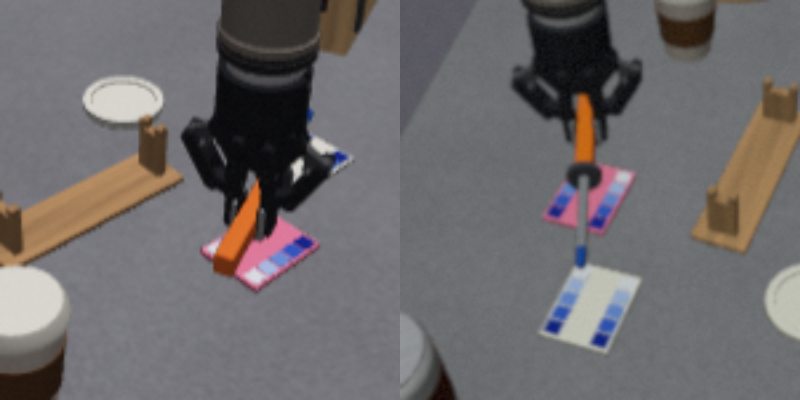

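The side crop shows the rod level and clear of everything, with the blue tip at about (216.5,243) in the full frame. Its offset from the card matches a tip roughly 6 cm up. I'll check the number and hand in.

```bash
python3 - <<'E'
from h import *
t=atz(load('side6'),216.5,242.5,.0675);print(t)
if np.hypot(*(t[:2]-[.6686,-.0366]))<.012: print(r.hand_in())
E
```

```text
[ 0.67010594 -0.03629856  0.0675    ]
the job is handed in; nothing more can be done
None
```

The job is handed in: the rod went into the tube until its collar stopped on the mouth, came right out, and is now held level with its blue tip about 6 cm above the middle of the white card (about 1–2 mm off centre). No verdict came back at hand-in.

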